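Fetch the plug from behind the jars

ROBOT

A 6-joint arm with a two-finger parallel gripper is mounted at the origin on a cart in front of the work surface, level with it; the furniture and walls round the work are solid. World frame = base frame: x ahead of the robot, y to its left, z up, the work surface at z = 0. Lengths are in m, angles in rad, forces in N, time in s.
With the tool pointing down it reaches from about 0.35 to 0.775 m from the base axis. Payload 5.5 kg.
Tool frame: the origin (TCP) lies between the finger pads; the fingertips stand 17 mm ahead of it and the grasp point (between the pads) lies 2 mm behind it (env.finger_overhang is the distance from the TCP to the fingertips, in m); z points along the fingers, y is the line along which they close (so a half turn about z gives the same grasp; the last joint's range is limited). The gripper opens to 85 mm and grips with 20 to 120 N. Pads are 22 mm wide; open, the fingers measure 114 mm over their backs; the gripper's body (76 mm by 85 mm) begins 54 mm behind the grasp point. The pads swing forward as they close: fully open they stand 13 mm farther back than shut.
Start: joints at [-1.461, 0.313, 0.046, 1.304, 0, 1.431], TCP at [0.142, -0.557, 0.222] pointing down, gripper open.
Joint ranges: [-2.76, 2.76], [-0.86, 1.69], [-1.03, 1.26], [-2.2, 2.34], [-1.47, 1.5], [-3.14, 3.14]. Speed limits (rad/s): [2.57, 2.57, 3.14, 3.14, 3.14, 3.14].

INTERFACE

Orientations are given as a unit quaternion [w, x, y, z].
In Python, from workcell import env gives the robot as it stands. The module is installed in compiled form; this text tells all that it offers.
- The arm moves only by the shell command python3 -m pendant 'ROWS' [FORCE]. ROWS is JSON, a list of rows, each a list of 5 numbers: the gripper's target within -1 to 1 (fully open at 1, half-way at 0, shut at -1), then the shift along the tool's x, y, z in m, then the turn about the tool's z in rad. A call has 1 to 8 rows; each row shifts and turns the commanded pose from where the row before left it, along the tool's axes as they then stand; what a row does not reach is not made up. A row lasts 1/8 s, in which the tool goes at most 62.5 mm and 10.7 degrees, less where a joint would pass 70% of its speed; a pose out of reach is approached as far as the arm can. A call with a gripper value outside its range is refused whole. The fingers move at their own pace and stop on an object; FORCE is the grip in N (left out, the last holds). Time passes only in rows, so rows that do not move let the fingers close. It gives the time, the measured TCP pose, the force, the opening and the grip force at its end, in the units of the state.
- env.get_state(): the state, without advancing time (a new reading comes with each control period).
- env.read_camera(name): name is "side" or "top"; returns the picture (420x560x3 uint8, red, green, blue); there is no depth.
- env.calibration(name): a dict with "K" (3x3 intrinsics, pixels), "distortion" ([k1, k2, p1, p2, k3] as OpenCV has them; the pictures are not rectified), "T" (4x4, takes a point from camera to world coordinates). Camera axes: x right, y down, z forward; pixel columns grow to the right and rows downward; lengths in m; the calibration is good to about 2 mm. A picture is of the moment at which its call begins. calibration takes no time and is no camera call.
- env.hand_in(): hands the job in; it is judged then, once.
Trained networks look in the newest picture that a camera, given by its name, has taken for a name from the list of things; names that differ only in an ending like _2 or _b are one class to them, and where a whole thing is asked for, a point or a joint stands for the part that bears it (a point fixed in the world has none). Each returns a list of dicts, best first, with "score" (0 to 1); they miss things now and then, are a little off and sometimes report something else, mostly with a low value. They report only what shows in the picture. A call takes as long as a camera call. They do not tell look-alikes from the thing itself.
- env.recognise(camera, label): "centre" ([column, row] in pixels, amid what is visible of it).
The state is a dict: "clock": time; "joint_pos": joint angles; "qvel": joint speeds; "tau": joint torques, N m; "tcp_pos": TCP position; "orientation": TCP orientation; "wrist_force": force on the tool from outside, world axes, zero at the start; "ft_torque": the same for the moment, N m; "finger_gap": finger opening in m; "grip_force": force on a finger pad.
Only numpy, scipy, OpenCV 4.12 (cv2) and the standard library are available. Lean on these libraries where they do the work, as an engineer would, in place of code of your own. Each camera call takes 0.05 s, during which the arm holds its last target. There are 200 camera calls.

TASK

The white plug housing is hemmed in at the back of the blue bay by three jars: move all three jars onto the orange side tray, then fetch the plug and lay it the same way up in the middle of the white outline on the green assembly plate, lengthwise along it. Then put every jar back in the bay to the very place where that jar stood at the start. Keep the jars upright and leave the black tape roll and the red pliers where they lie.

Things in the scene. Friction and masses are not known exactly. Their poses are not given: they have to be found in the camera images.
- plug: White plug housing, a block 30 (x) x 60 (y) x 25 (z) mm (sides to grip 21 mm high), about 30 g. Origin at the centre of its underside, z up, long side along y. Grip it across its 30 mm width from above. At first it lies on the bay floor, long side along the bay's x, near the back wall; jars stand about 8 mm from both long sides and before its front end: fingers fit only once they are gone.
- jar_green: Brown round jar with a green cap, 48 mm diameter, 80 mm tall. Origin at the centre of its underside, z up; 0.05 to 0.16 kg. Stands in one of the bay's three jar places (which one varies). Grip it 55 to 60 mm above its underside, so that the fingertips stay over the bay's walls and the plug.
- jar_red: White round jar with a red cap, 46 mm diameter, straight-sided, 90 mm tall. Origin at the centre of its underside, z up; 0.05 to 0.16 kg. Stands in one of the bay's three jar places (which one varies). Grip it 55 to 60 mm above its underside, so that the fingertips stay over the bay's walls and the plug.
- jar_blue: White round jar with a blue cap, 46 mm diameter, straight-sided, 90 mm tall. Origin at the centre of its underside, z up; 0.05 to 0.16 kg. Stands in one of the bay's three jar places (which one varies). Grip it 55 to 60 mm above its underside, so that the fingertips stay over the bay's walls and the plug.
- jar_bay: Fixed metal bay: grey floor 4 mm thick, blue walls 30 mm tall and 3 mm thick at back and sides, open in front. Origin on the bench under the plug's place; x points to the back wall (inner face x = +39 mm), y to the left wall (inner faces y = +-88 mm); floor starts at x = -105 mm. Jar places, within 3 mm in its frame: front (-62, 0), left (-12, +46), right (-12, -46) mm.
- side_tray: Fixed shallow orange tray, 260 (x) x 130 (y) mm, 14 mm tall, walls and floor 4 mm thick. Origin on the bench under its centre, x along its length. The three jars stand in it in a row with room to spare (for example at x = -75, 0 and +75 mm).
- assembly_plate: Fixed green plate, 110 (x) x 140 (y) mm, 8 mm thick, with a white painted outline 62 (x) x 92 (y) mm round its centre and a dark screw at each corner. Origin on the bench under its centre; the outline's length runs along y. The plug belongs in the middle of it, long side along the plate's y, either way round.
- tape_roll: Bystander: black roll of tape, 68 mm diameter, 19 mm tall, lying on the bench in front of the bay; origin at the centre of its underside. Leave it.
- pliers_red: Bystander: pliers with red handles, 60 x 171 x 15 mm, lying in front of the bay; origin at their middle on the bench. Leave them.
Not all that is in view belongs to the job. What is shaped like the plug but brown is not meant.

How it is judged:
By the outcome, as a careful person would: the job done as asked, in the order asked, and still so for the second after the job is handed in, with the robot touching nothing.
It also fails if it takes over 147 s, if anything falls off the work surface, if the arm or the gripper's body presses on something with over 40 N, if the wrist force passes 120 N, or if a joint passes its speed limit or range.

## Working session

There is one attempt and no reset: what is moved stays moved. The work goes in short steps, Python scripts to look and compute and a shell command to move; the robot and the scene stay as the last step left them, time stands still between calls to the robot, and variables do not carry over. Pictures are saved under pics/ and viewed, at most 14 in all, crops included, and the job is handed in when it is done.

```bash
mkdir -p pics; cat > h.py <<'E'
import numpy as np, cv2
from workcell import env
def ray(cam,px):
    c=env.calibration(cam);K=np.array(c["K"],float);D=np.array(c["distortion"],float);T=np.array(c["T"])
    u=cv2.undistortPoints(np.array([[px]],float),K,D)[0,0]
    return T[:3,3],T[:3,:3]@np.array([u[0],u[1],1])
def at(cam,px,z):
    o,d=ray(cam,px);return (o+d*(z-o[2])/d[2])
def proj(cam,P):
    c=env.calibration(cam);T=np.linalg.inv(np.array(c["T"]))
    r,_=cv2.Rodrigues(T[:3,:3]);return cv2.projectPoints(np.array(P,float).reshape(-1,3),r,T[:3,3],np.array(c["K"],float),np.array(c["distortion"],float))[0][:,0]
def snap(cam,f):
    im=env.read_camera(cam);cv2.imwrite(f,im[:,:,::-1]);return im
E
python3 - <<'E'
from h import *
for c in("top","side"):
    snap(c,f"pics/{c}0.png")
    print(c,np.round(env.calibration(c)["T"],3).tolist())
    for n,z in(("plug",.029),("jar_green",.084),("jar_red",.094),("jar_blue",.094),("jar_bay",0.01),("side_tray",.004),("assembly_plate",.008),("tape_roll",.019),("pliers_red",.01)):
        print(n,[(np.round(r["centre"]).tolist(),round(r["score"],2),np.round(at(c,r["centre"],z)[:2],3).tolist()) for r in env.recognise(c,n)[:3]])
E
```

```text
top [[-0.011, -0.99, 0.137, 0.36], [-1.0, 0.011, -0.004, -0.036], [0.003, -0.137, -0.991, 1.161], [0.0, 0.0, 0.0, 1.0]]
plug [([302.0, 182.0], 0.93, [0.589, -0.086]), ([219.0, 161.0], 0.89, [0.638, 0.097])]
jar_green [([295.0, 206.0], 0.6, [0.527, -0.069])]
jar_red [([317.0, 183.0], 0.67, [0.574, -0.115])]
jar_blue [([278.0, 179.0], 0.87, [0.582, -0.035])]
jar_bay [([303.0, 200.0], 0.77, [0.552, -0.089])]
side_tray [([419.0, 216.0], 0.89, [0.513, -0.347])]
assembly_plate [([160.0, 213.0], 0.73, [0.527, 0.229])]
tape_roll [([238.0, 271.0], 0.89, [0.396, 0.055]), ([300.0, 184.0], 0.49, [0.587, -0.082])]
pliers_red [([323.0, 277.0], 0.61, [0.381, -0.129]), ([159.0, 210.0], 0.35, [0.532, 0.23])]
side [[-0.99, -0.055, 0.131, 0.377], [-0.142, 0.379, -0.914, 0.814], [0.001, -0.924, -0.383, 0.39], [0.0, 0.0, 0.0, 1.0]]
plug [([214.0, 245.0], 0.93, [0.63, 0.133]), ([170.0, 281.0], 0.92, [0.662, 0.277]), ([262.0, 214.0], 0.38, [0.565, -0.052])]
jar_green [([278.0, 207.0], 0.96, [0.511, 0.036]), ([250.0, 202.0], 0.45, [0.58, 0.014])]
jar_red []
jar_blue [([251.0, 205.0], 0.91, [0.566, 0.06])]
jar_bay [([264.0, 225.0], 0.76, [0.557, -0.027])]
side_tray [([308.0, 186.0], 0.86, [0.481, -0.371])]
assembly_plate [([252.0, 287.0], 0.67, [0.523, 0.242])]
tape_roll [([338.0, 241.0], 0.61, [0.374, 0.054])]
pliers_red [([342.0, 215.0], 0.75, [0.368, -0.119]), ([277.0, 206.0], 0.37, [0.547, -0.16])]
```

View pics/top0.png

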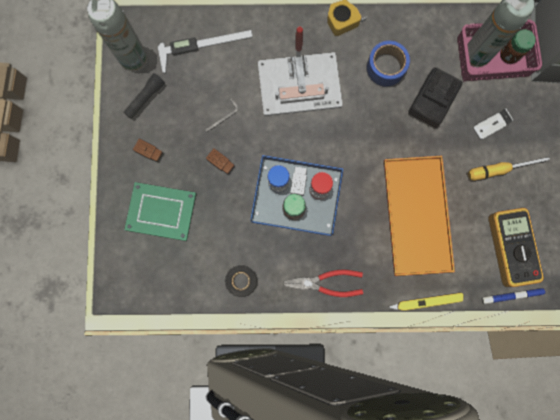

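View pics/side0.png

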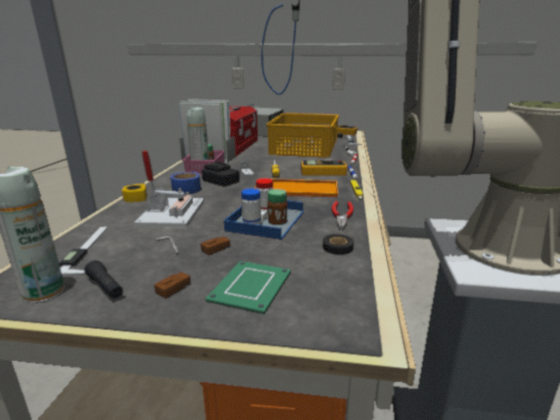

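The top view shows the bay at (298,196), with the caps at blue (279,179), red (321,186) and green (294,206). There are three plug-shaped things: white at (300,180) between the jars, and brown at (219,161) and (148,150). The white one in the bay fits the description, and I'll confirm it in a crop while measuring.

```bash
cat > meas.py <<'E'
from h import *
def blob(im,hsv,lo,hi,box):
    m=cv2.inRange(hsv,np.array(lo),np.array(hi));k=np.zeros_like(m);x0,y0,x1,y1=box;k[y0:y1,x0:x1]=m[y0:y1,x0:x1]
    n,l,s,c=cv2.connectedComponentsWithStats(k)
    if n<2:return None
    i=1+np.argmax(s[1:,4]);return (l==i).astype(np.uint8),c[i],s[i,4]
def rect(m,cam,z):
    c=max(cv2.findContours(m,cv2.RETR_EXTERNAL,cv2.CHAIN_APPROX_NONE)[0],key=cv2.contourArea)[:,0]
    P=np.array([at(cam,p,z)[:2] for p in c.astype(float)]).astype(np.float32)
    return cv2.minAreaRect(P*1000)
E
python3 - <<'E'
from meas import *
im=cv2.imread("pics/top0.png");hsv=cv2.cvtColor(im,cv2.COLOR_BGR2HSV)
B=(240,150,355,245)
for n,lo,hi,box,z in(("blue",(105,150,90),(125,255,255),(262,160,295,196),.094),("red",(170,120,80),(180,255,255),(300,165,340,205),.094),("green",(50,60,80),(80,255,255),(280,190,310,222),.084)):
    m,c,a=blob(im,hsv,lo,hi,box);(e,r)=cv2.minEnclosingCircle(cv2.findNonZero(m));print(n,c.round(2),a,np.round(e,1),round(r,1),at("top",c,z).round(4), np.round(rect(m,"top",z)[1],1))
m,c,a=blob(im,hsv,(100,90,40),(125,255,255),B);r=rect(m,"top",.03);print("bay",a,r)
m,c,a=blob(im,hsv,(50,60,40),(85,255,255),(115,175,205,250));print("plate",a,rect(m,"top",.008))
m,c,a=blob(im,hsv,(5,120,80),(25,255,255),(375,145,465,285));print("tray",a,rect(m,"top",.014))
m,c,a=blob(im,hsv,(0,0,170),(180,50,255),(286,160,312,198));print("plug",a,c,rect(m,"top",.029))
a=cv2.resize(im[150:245,240:355],None,fx=5,fy=5,interpolation=cv2.INTER_CUBIC)
cv2.imwrite("pics/bay0.png",a)
E
```

```text
blue [278.14 175.2 ] 278 [278.  175.6] 9.7 [ 0.5903 -0.0343  0.094 ] [37.3 40.1]Traceback (most recent call last):
  File "<stdin>", line 5, in <module>
TypeError: cannot unpack non-iterable NoneType object
```

```bash
python3 - <<'E'
from meas import *
im=cv2.imread("pics/top0.png");hsv=cv2.cvtColor(im,cv2.COLOR_BGR2HSV)
a=cv2.resize(im[150:245,240:355],None,fx=6,fy=6,interpolation=cv2.INTER_CUBIC)
cv2.imwrite("pics/bay0.png",a)
for p in((320,185),(294,205),(279,178),(300,181),(258,180),(300,233),(300,215)):print(p,hsv[p[1],p[0]])
hs=hsv.copy();hs[...,0]=(hs[...,0].astype(int)+90)%180
B=(240,150,355,245)
def go(n,h,lo,hi,box,z,circ=0):
    r=blob(im,h,lo,hi,box)
    if r is None: print(n,"none");return
    m,c,a=r;print(n,c.round(2),a,at("top",c,z)[:2].round(4),[np.round(v,1) for v in rect(m,"top",z)])
go("blue",hsv,(105,150,60),(125,255,255),(262,155,295,196),.094)
go("red",hs,(80,120,60),(100,255,255),(300,160,340,205),.094)
go("green",hsv,(45,50,60),(85,255,255),(280,185,310,222),.084)
go("bay",hsv,(100,90,30),(125,255,255),B,.03)
go("plate",hsv,(50,60,40),(85,255,255),(115,175,205,250),.008)
go("outline",hsv,(0,0,130),(180,70,255),(125,185,195,235),.008)
go("tray",hsv,(5,120,80),(25,255,255),(375,145,465,285),.014)
go("plug",hsv,(0,0,150),(180,50,255),(286,160,312,198),.029)
E
```

```text
(320, 185) [  1 155 197]
(294, 205) [ 64  59 189]
(279, 178) [109 150 202]
(300, 181) [ 75   3 195]
(258, 180) [109 101 101]
(300, 233) [24 13 99]
(300, 215) [15 33 62]
blue [278.14 175.2 ] 278 [ 0.5903 -0.0343] [array([589.7, -34. ]), array([37.3, 40.1]), np.float64(89.4)]
red [321.68 182.71] 346 [ 0.5735 -0.1242] [array([ 572.9, -124.8]), array([41.4, 42.2]), np.float64(88.9)]
green [294.01 204.59] 379 [ 0.5299 -0.0666] [array([530.1, -66.6]), array([41.5, 44.1]), np.float64(89.3)]
bay [278.07 175.81] 371 [ 0.6028 -0.034 ] [array([603.5, -33.9]), array([43.9, 47. ]), np.float64(89.4)]
plate [160.21 211.42] 1792 [0.5298 0.228 ] [array([530.8, 228.5]), array([140.1, 109.8]), np.float64(79.8)]
outline [159.5  210.61] 423 [0.5317 0.2296] [array([531.6, 229.3]), array([96.2, 66.2]), np.float64(79.4)]
tray [418.43 215.69] 6977 [ 0.5132 -0.3425] [array([ 515.9, -342.4]), array([260.9, 131.7]), np.float64(3.0)]
plug [299.47 179.16] 556 [ 0.595  -0.0809] [array([591.5, -76.4]), array([57.7, 69.9]), np.float64(83.3)]
```

View pics/bay0.png

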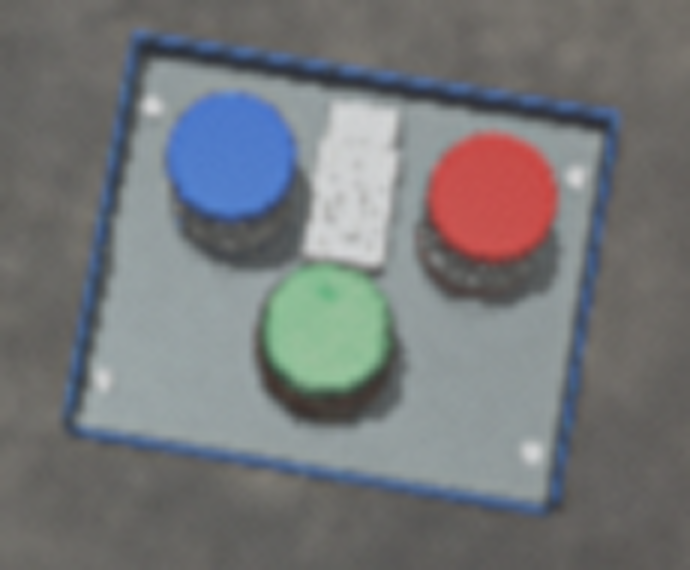

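The crop confirms it: the white block at about (299,180) lies between the blue and red jars with the green one in front. The brown blocks lie outside the bay, so they are not the plug. Bay yaw comes out near -9°. Next I work out the targets.

```bash
cat > go.py <<'E'
import sys
from h import *
from scipy.spatial.transform import Rotation as R
def tool(target,yaw=None):
    s=env.get_state();q=s["orientation"];M=R.from_quat([q[1],q[2],q[3],q[0]]).as_matrix()
    y=np.degrees(np.arctan2(M[1,1],M[0,1]))
    print("t",round(s["clock"],2),"tcp",np.round(s["tcp_pos"],4),"yaxis deg",round(y,2),"tilt",np.round(M[:,2],3),"gap",round(s["finger_gap"],4),"grip",np.round(s["grip_force"],1),"F",np.round(s["wrist_force"],1))
    if target is not None: print("tool shift mm",(M.T@(np.array(target)-s["tcp_pos"])*1000).round(1))
if __name__=="__main__": tool([float(v) for v in sys.argv[1:4]] if len(sys.argv)>3 else None)
E
python3 - <<'E'
from go import *
tool([.53,-.0675,.2])
for n,p,z in(("blue",(278.3,175.9),.094),("red",(321.8,182.7),.094),("green",(294.2,204.5),.084)):print(n,at("top",p,z).round(4))
for p,z in(((136,35),.03),((620,112),.03),((552,512),.004),((70,430),.004),((552,512),.03),((70,430),.03)):print("bay",at("top",(240+p[0]/6-.4,150+p[1]/6-.4),z).round(4))
for p in((332,100),(400,107),(380,268),(306,255)):print("plug",at("top",(240+p[0]/6-.4,150+p[1]/6-.4),.029).round(4))
E
```

```text
t 1.0 tcp [ 0.1421 -0.5572  0.2217] yaxis deg -75.69 tilt [-0. -0. -1.] gap 0.085 grip 0.0 F [-0.2 -0.6 -0.2]
tool shift mm [ 496.9 -378.6   21.7]
blue [ 0.5888 -0.0346  0.094 ]
red [ 0.5735 -0.1244  0.094 ]
green [ 0.5301 -0.067   0.084 ]
bay [6.49e-01 4.00e-04 3.00e-02]
bay [ 0.6182 -0.1769  0.03  ]
bay [ 0.4737 -0.151   0.004 ]
bay [0.5061 0.0265 0.004 ]
bay [ 0.4712 -0.1484  0.03  ]
bay [0.5028 0.0251 0.03  ]
plug [ 0.624  -0.0714  0.029 ]
plug [ 0.6211 -0.0963  0.029 ]
plug [ 0.5612 -0.088   0.029 ]
plug [ 0.5663 -0.0611  0.029 ]
```

```bash
python3 -m pendant '[[1,0,0,0,-0.17],[1,0,0,0,-0.17],[1,0,0,0,-0.17],[1,0,0,0,-0.17],[1,0,0,0,-0.17],[1,0,0,0,-0.17],[1,0,0,0,-0.17],[1,0,0,0,-0.17]]' 40; python3 -m pendant '[[1,0,0,0,-0.17],[1,0,0,0,-0.17],[1,0,0,0,-0.17],[1,0,0,0,-0.17],[1,0,0,0,-0.17],[1,0,0,0,-0.17],[1,0,0,0,-0.17],[1,0,0,0,-0.17]]'; python3 go.py .530 -.067 .2
```

```text
clock: 2.0
tcp_pos: [0.1421, -0.5572, 0.2217]
orientation: [0.0, 0.691, 0.723, -0.0]
wrist_force: [-0.8, 0.2, 0.3]
finger_gap: 0.0855
grip_force: 0.0
clock: 3.0
tcp_pos: [0.1422, -0.5572, 0.2217]
orientation: [0.0, 0.083, 0.997, -0.0]
wrist_force: [-0.4, 0.2, 0.1]
finger_gap: 0.0854
grip_force: 0.0
t 3.0 tcp [ 0.1422 -0.5572  0.2217] yaxis deg 80.48 tilt [ 0. -0. -1.] gap 0.0854 grip 0.0 F [-0.4  0.2  0.1]
tool shift mm [-301.4  547.6   21.7]
```

```bash
python3 -m pendant '[[1,-0.025,0.0456,0,0],[1,-0.025,0.0456,0,0],[1,-0.025,0.0456,0,0],[1,-0.025,0.0456,0,0],[1,-0.025,0.0456,0,0],[1,-0.025,0.0456,0,0]]'; python3 -m pendant '[[1,-0.025,0.0456,0,0],[1,-0.025,0.0456,0,0],[1,-0.025,0.0456,0,0],[1,-0.025,0.0456,0,0],[1,-0.025,0.0456,0,0],[1,-0.025,0.0456,0,0],[1,0,0,0,0]]'; python3 go.py .530 -.067 .059
```

```text
clock: 3.75
tcp_pos: [0.3376, -0.312, 0.222]
orientation: [0.0, 0.086, 0.996, -0.0]
wrist_force: [0.2, 0.2, 0.6]
finger_gap: 0.0855
grip_force: 0.0
clock: 4.62
tcp_pos: [0.5329, -0.0667, 0.2214]
orientation: [0.0, 0.083, 0.997, 0.0]
wrist_force: [-1.5, -0.1, -0.0]
finger_gap: 0.0854
grip_force: 0.0
t 4.62 tcp [ 0.5329 -0.0667  0.2214] yaxis deg 80.45 tilt [ 0.  0. -1.] gap 0.0854 grip 0.0 F [-1.5 -0.1 -0. ]
tool shift mm [  2.8  -0.9 162.4]
```

```bash
python3 -m pendant '[[1,0.0028,-0.0009,0.04,0],[1,0,0,0.04,0],[1,0,0,0.03,0],[1,0,0,0.025,0],[1,0,0,0.0175,0],[1,0,0,0.01,0],[1,0,0,0,0]]'; python3 go.py; python3 -m pendant '[[-1,0,0,0,0],[-1,0,0,0,0],[-1,0,0,0,0],[-1,0,0,0,0],[-1,0,0,0,0],[-1,0,0,0,0]]' 40; python3 go.py; python3 -c "
from h import *
im=snap('side','pics/g1.png');cv2.imwrite('pics/g1c.png',cv2.resize(im[150:250,200:350,::-1],None,fx=5,fy=5))"
```

```text
clock: 5.5
tcp_pos: [0.5277, -0.0701, 0.0588]
orientation: [-0.001, 0.086, 0.996, 0.0]
wrist_force: [0.1, -0.5, -0.1]
finger_gap: 0.0853
grip_force: 0.0
t 5.5 tcp [ 0.5277 -0.0701  0.0588] yaxis deg 80.12 tilt [-0.001  0.    -1.   ] gap 0.0853 grip 0.0 F [ 0.1 -0.5 -0.1]
clock: 6.25
tcp_pos: [0.5293, -0.0699, 0.0602]
orientation: [0.001, 0.086, 0.996, -0.0]
wrist_force: [-0.3, 1.1, 6.5]
finger_gap: 0.0443
grip_force: 40.4
t 6.25 tcp [ 0.5293 -0.0699  0.0602] yaxis deg 80.17 tilt [ 0.002 -0.001 -1.   ] gap 0.0443 grip 40.4 F [-0.3  1.1  6.5]
```

View pics/g1c.png

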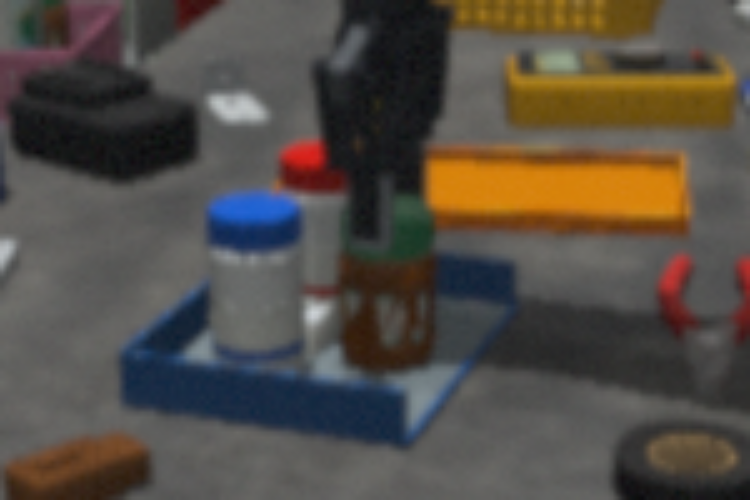

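The side view shows the fingers at (270,195) gripping the green jar's cap, with the neighbours untouched. Next I lift it and carry it to the tray.

```bash
python3 -m pendant '[[-1,0,0,-0.02,0],[-1,0,0,-0.04,0],[-1,0,0,-0.04,0],[-1,0,0,-0.02,0],[-1,0.003,-0.02,0,0],[-1,0.006,-0.04,0,0],[-1,0.006,-0.045,0,0],[-1,0.006,-0.045,0,0]]'; python3 -m pendant '[[-1,0.006,-0.045,0,0],[-1,0.006,-0.045,0,0],[-1,0.005,-0.03,0,0],[-1,0.003,-0.018,0,0],[-1,0,0,0,0],[-1,0,0,0,0]]'; python3 go.py .441 -.346 .059
```

```text
clock: 7.3
tcp_pos: [0.4814, -0.2149, 0.179]
orientation: [-0.0, 0.085, 0.996, -0.0]
wrist_force: [0.9, 0.1, -0.1]
finger_gap: 0.0446
grip_force: 41.1
clock: 8.05
tcp_pos: [0.4389, -0.3455, 0.179]
orientation: [-0.0, 0.085, 0.996, 0.0]
wrist_force: [0.7, -0.0, -0.8]
finger_gap: 0.0445
grip_force: 41.2
t 8.05 tcp [ 0.4389 -0.3455  0.179 ] yaxis deg 80.21 tilt [-0.     0.001 -1.   ] gap 0.0445 grip 41.2 F [ 0.7 -0.  -0.8]
tool shift mm [ -2.2  -0.3 120. ]
```

```bash
python3 -m pendant '[[-1,0,0,0.03,0],[-1,0,0,0.04,0],[-1,0,0,0.03,0],[-1,0,0,0.013,0],[-1,0,0,0.006,0],[-1,0,0,0,0]]'; python3 -m pendant '[[0.3,0,0,0,0],[1,0,0,0,0],[1,0,0,0,0],[1,0,0,0,0],[1,0,0,0,0],[1,0,0,0,0]]';  python3 -m pendant '[[1,0,0,-0.02,0],[1,0,0,-0.04,0],[1,0,0,-0.04,0],[1,0,0,-0.019,0],[1,0,0,0,0]]'; python3 go.py .5735 -.1244 .179
```

```text
clock: 8.8
tcp_pos: [0.4396, -0.3467, 0.0612]
orientation: [0.001, 0.085, 0.996, -0.001]
wrist_force: [0.0, -1.0, -0.7]
finger_gap: 0.0447
grip_force: 41.3
clock: 9.55
tcp_pos: [0.4387, -0.3465, 0.0602]
orientation: [-0.0, 0.086, 0.996, -0.0]
wrist_force: [0.7, 0.2, -0.1]
finger_gap: 0.0853
grip_force: 0.0
clock: 10.18
tcp_pos: [0.4396, -0.3474, 0.1809]
orientation: [0.001, 0.086, 0.996, -0.001]
wrist_force: [-0.6, -0.3, -0.0]
finger_gap: 0.0856
grip_force: 0.0
t 10.18 tcp [ 0.4396 -0.3474  0.1809] yaxis deg 80.16 tilt [ 0.003 -0.003 -1.   ] gap 0.0856 grip 0.0 F [-0.6 -0.3 -0. ]
tool shift mm [-93.8 242.6   1.6]
```

```bash
python3 -m pendant '[[1,-0.010,0.022,0,0],[1,-0.018,0.045,0,0],[1,-0.019,0.05,0,0],[1,-0.019,0.05,0,0],[1,-0.019,0.045,0,0],[1,-0.010,0.03,0,0],[1,0,0,0,0],[1,0,0,0,0]]'; python3 go.py .5735 -.1244 .059;  python3 -m pendant '[[1,0,0,0.03,0],[1,0,0,0.03,0],[1,0,0,0.03,0],[1,0,0,0.02,0],[1,0,0,0.01,0],[1,0,0,0,0]]'; python3 go.py; python3 -m pendant '[[-1,0,0,0,0],[-1,0,0,0,0],[-1,0,0,0,0],[-1,0,0,0,0],[-1,0,0,0,0],[-1,0,0,0,0]]' 40
```

```text
clock: 11.18
tcp_pos: [0.5729, -0.1244, 0.1779]
orientation: [-0.001, 0.086, 0.996, -0.0]
wrist_force: [0.8, 0.0, 0.2]
finger_gap: 0.0851
grip_force: 0.0
t 11.18 tcp [ 0.5729 -0.1244  0.1779] yaxis deg 80.16 tilt [-0.002  0.    -1.   ] gap 0.0851 grip 0.0 F [0.8 0.  0.2]
tool shift mm [ -0.8   0.2 118.9]
clock: 11.92
tcp_pos: [0.5729, -0.125, 0.0586]
orientation: [-0.001, 0.086, 0.996, 0.0]
wrist_force: [-0.4, 0.6, -0.0]
finger_gap: 0.0854
grip_force: 0.0
t 11.93 tcp [ 0.5729 -0.125   0.0586] yaxis deg 80.08 tilt [-0.001  0.    -1.   ] gap 0.0854 grip 0.0 F [-0.4  0.6 -0. ]
clock: 12.68
tcp_pos: [0.5747, -0.1247, 0.0604]
orientation: [0.001, 0.086, 0.996, -0.0]
wrist_force: [-0.1, -0.6, 5.4]
finger_gap: 0.0447
grip_force: 41.3
```

```bash
python3 -m pendant '[[-1,0,0,-0.02,0],[-1,0,0,-0.04,0],[-1,0,0,-0.04,0],[-1,0,0,-0.02,0],[-1,0.002,-0.02,0,0],[-1,0.004,-0.04,0,0],[-1,0.004,-0.045,0,0],[-1,0.004,-0.045,0,0]]'; python3 -m pendant '[[-1,0.004,-0.040,0,0],[-1,0.002,-0.024,0,0],[-1,0,-0.01,0,0],[-1,0,0,0,0],[-1,0,0,0,0]]'; python3 go.py .516 -.342 .059;  python3 -m pendant '[[-1,0,0,0.03,0],[-1,0,0,0.04,0],[-1,0,0,0.03,0],[-1,0,0,0.013,0],[-1,0,0,0.006,0],[-1,0,0,0,0]]'; python3 -m pendant '[[0.3,0,0,0,0],[1,0,0,0,0],[1,0,0,0,0],[1,0,0,0,0],[1,0,0,0,0],[1,0,0,0,0]]';  python3 -m pendant '[[1,0,0,-0.02,0],[1,0,0,-0.04,0],[1,0,0,-0.04,0],[1,0,0,-0.019,0],[1,0,0,0,0]]'; python3 go.py .5888 -.0346 .179
```

```text
clock: 13.68
tcp_pos: [0.5325, -0.2713, 0.1772]
orientation: [-0.001, 0.086, 0.996, 0.0]
wrist_force: [0.6, 0.3, -1.7]
finger_gap: 0.0445
grip_force: 41.0
clock: 14.3
tcp_pos: [0.5161, -0.3404, 0.1792]
orientation: [-0.0, 0.085, 0.996, 0.0]
wrist_force: [-0.3, -0.1, -0.5]
finger_gap: 0.0442
grip_force: 41.1
t 14.3 tcp [ 0.5161 -0.3404  0.1792] yaxis deg 80.24 tilt [-0.  0. -1.] gap 0.0442 grip 41.1 F [-0.3 -0.1 -0.5]
tool shift mm [ -0.2  -1.7 120.1]
clock: 15.05
tcp_pos: [0.5166, -0.3418, 0.0614]
orientation: [0.001, 0.085, 0.996, -0.001]
wrist_force: [0.0, -0.3, -1.9]
finger_gap: 0.0449
grip_force: 41.0
clock: 15.8
tcp_pos: [0.5157, -0.3416, 0.0601]
orientation: [-0.0, 0.086, 0.996, 0.0]
wrist_force: [-0.5, 0.0, -0.7]
finger_gap: 0.0854
grip_force: 0.0
clock: 16.42
tcp_pos: [0.5166, -0.3424, 0.1811]
orientation: [0.002, 0.086, 0.996, -0.001]
wrist_force: [0.2, -0.4, -0.0]
finger_gap: 0.0853
grip_force: 0.0
t 16.43 tcp [ 0.5166 -0.3424  0.1811] yaxis deg 80.15 tilt [ 0.003 -0.003 -1.   ] gap 0.0853 grip 0.0 F [ 0.2 -0.4 -0. ]
tool shift mm [-18.5 315.6   1.5]
```

```bash
python3 -m pendant '[[1,-0.002,0.025,0,0],[1,-0.004,0.05,0,0],[1,-0.004,0.055,0,0],[1,-0.004,0.055,0,0],[1,-0.004,0.055,0,0],[1,-0.002,0.05,0,0],[1,0,0.025,0,0],[1,0,0,0,0]]'; python3 -m pendant '[[1,0,0,0,0]]'; python3 go.py .5888 -.0346 .059;  python3 -m pendant '[[1,0,0,0.03,0],[1,0,0,0.03,0],[1,0,0,0.03,0],[1,0,0,0.02,0],[1,0,0,0.01,0],[1,0,0,0,0]]'; python3 go.py; python3 -m pendant '[[-1,0,0,0,0],[-1,0,0,0,0],[-1,0,0,0,0],[-1,0,0,0,0],[-1,0,0,0,0],[-1,0,0,0,0]]' 40
```

```text
clock: 17.42
tcp_pos: [0.5881, -0.0314, 0.1775]
orientation: [-0.002, 0.084, 0.996, 0.0]
wrist_force: [-0.0, -0.1, 0.2]
finger_gap: 0.0852
grip_force: 0.0
clock: 17.55
tcp_pos: [0.5884, -0.0342, 0.1781]
orientation: [-0.001, 0.085, 0.996, -0.0]
wrist_force: [-0.1, 0.6, 0.5]
finger_gap: 0.085
grip_force: 0.0
t 17.55 tcp [ 0.5884 -0.0342  0.1781] yaxis deg 80.19 tilt [-0.002  0.    -1.   ] gap 0.085 grip 0.0 F [-0.1  0.6  0.5]
tool shift mm [ -0.7  -0.3 119.1]
clock: 18.3
tcp_pos: [0.5886, -0.0353, 0.0586]
orientation: [-0.001, 0.086, 0.996, 0.0]
wrist_force: [0.2, -0.2, 0.0]
finger_gap: 0.0854
grip_force: 0.0
t 18.3 tcp [ 0.5886 -0.0353  0.0586] yaxis deg 80.09 tilt [-0.001  0.    -1.   ] gap 0.0854 grip 0.0 F [ 0.2 -0.2  0. ]
clock: 19.05
tcp_pos: [0.5902, -0.0347, 0.0603]
orientation: [0.001, 0.086, 0.996, -0.0]
wrist_force: [-0.5, 0.5, 7.1]
finger_gap: 0.0446
grip_force: 41.4
```

```bash
python3 -m pendant '[[-1,0,0,-0.02,0],[-1,0,0,-0.04,0],[-1,0,0,-0.04,0],[-1,0,0,-0.02,0],[-1,-0.003,-0.02,0,0],[-1,-0.008,-0.04,0,0],[-1,-0.008,-0.045,0,0],[-1,-0.008,-0.045,0,0]]'; python3 -m pendant '[[-1,-0.008,-0.045,0,0],[-1,-0.008,-0.045,0,0],[-1,-0.008,-0.04,0,0],[-1,-0.002,-0.019,0,0],[-1,0,0,0,0],[-1,0,0,0,0]]'; python3 go.py .591 -.338 .059;  python3 -m pendant '[[-1,0,0,0.03,0],[-1,0,0,0.04,0],[-1,0,0,0.03,0],[-1,0,0,0.013,0],[-1,0,0,0.006,0],[-1,0,0,0,0]]'; python3 -m pendant '[[0.3,0,0,0,0],[1,0,0,0,0],[1,0,0,0,0],[1,0,0,0,0],[1,0,0,0,0],[1,0,0,0,0]]';  python3 -m pendant '[[1,0,0,-0.02,0],[1,0,0,-0.04,0],[1,0,0,-0.04,0],[1,0,0,-0.019,0],[1,0,0,0,0]]'; python3 go.py
python3 - <<'E'
from meas import *
im=snap("top","pics/top1.png")[:,:,::-1];hsv=cv2.cvtColor(np.ascontiguousarray(im),cv2.COLOR_BGR2HSV)
m,c,a=blob(im,hsv,(0,0,150),(180,40,255),(288,160,310,205));print("plug",a,c,rect(m,"top",.029))
cv2.imwrite("pics/bay1.png",cv2.resize(im[140:290,230:470],None,fx=3,fy=3,interpolation=cv2.INTER_CUBIC))
E
```

```text
clock: 20.05
tcp_pos: [0.589, -0.189, 0.1772]
orientation: [-0.001, 0.086, 0.996, 0.0]
wrist_force: [-0.0, 0.6, -1.2]
finger_gap: 0.045
grip_force: 41.2
clock: 20.8
tcp_pos: [0.59, -0.3371, 0.1786]
orientation: [-0.001, 0.085, 0.996, 0.001]
wrist_force: [0.3, -0.2, -0.8]
finger_gap: 0.0446
grip_force: 41.2
t 20.8 tcp [ 0.59   -0.3371  0.1786] yaxis deg 80.2 tilt [-0.001  0.001 -1.   ] gap 0.0446 grip 41.2 F [ 0.3 -0.2 -0.8]
tool shift mm [ -1.3  -0.8 119.6]
clock: 21.55
tcp_pos: [0.5913, -0.3383, 0.0616]
orientation: [0.001, 0.085, 0.996, -0.001]
wrist_force: [-0.0, 0.0, -0.9]
finger_gap: 0.0446
grip_force: 41.3
clock: 22.3
tcp_pos: [0.5903, -0.3383, 0.0601]
orientation: [-0.0, 0.086, 0.996, -0.0]
wrist_force: [-0.1, 0.4, -0.7]
finger_gap: 0.0853
grip_force: 0.0
clock: 22.92
tcp_pos: [0.5914, -0.339, 0.1813]
orientation: [0.002, 0.086, 0.996, -0.001]
wrist_force: [0.2, -0.4, -0.1]
finger_gap: 0.0852
grip_force: 0.0
t 22.93 tcp [ 0.5914 -0.339   0.1813] yaxis deg 80.16 tilt [ 0.003 -0.003 -1.   ] gap 0.0852 grip 0.0 F [ 0.2 -0.4 -0.1]
plug 418 [297.08373206 179.51913876] ((595.4561767578125, -75.45297241210938), (39.656166076660156, 62.55868148803711), 88.98358917236328)
```

View pics/bay1.png

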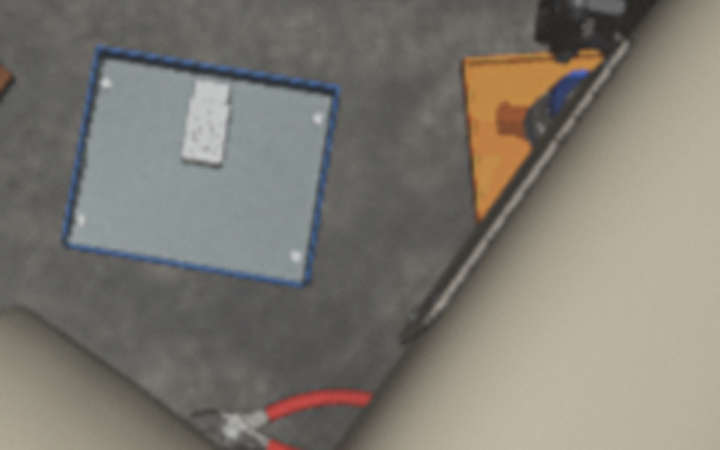

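The bay now holds only the white plug, at about (298,180) in the full picture. The tray is partly hidden by the arm.

```bash
python3 - <<'E'
from meas import *
from go import tool
im=cv2.imread("pics/top1.png");hsv=cv2.cvtColor(im,cv2.COLOR_BGR2HSV)
for v in(165,175,185):
    m,c,a=blob(im,hsv,(0,0,v),(180,30,255),(288,162,310,200));print(v,a,c.round(2),at("top",c,.027).round(4),[np.round(x,1) for x in rect(m,"top",.029)])
for p in((194,80),(229,84),(220,166),(181,160)):print(at("top",(230+p[0]/3-.33,140+p[1]/3-.33),.027).round(4))
tool(None)
E
```

```text
165 326 [298.33 180.18] [ 0.5931 -0.0785  0.027 ] [array([593.7, -78.6]), array([28.2, 58.2]), np.float64(81.1)]
175 305 [298.47 180.  ] [ 0.5935 -0.0788  0.027 ] [array([593.7, -78.6]), array([27.6, 57.6]), np.float64(81.0)]
185 253 [298.64 180.13] [ 0.5932 -0.0791  0.027 ] [array([592.9, -79.3]), array([26.3, 55.2]), np.float64(79.9)]
[ 0.6243 -0.0701  0.027 ]
[ 0.6211 -0.0958  0.027 ]
[ 0.5599 -0.0882  0.027 ]
[ 0.5647 -0.0598  0.027 ]
t 22.98 tcp [ 0.5906 -0.3385  0.1795] yaxis deg 80.15 tilt [ 0.001 -0.001 -1.   ] gap 0.0853 grip 0.0 F [-0.6  0.2 -0.1]
```

```bash
python3 -m pendant '[[1,0.004,0.020,0,0],[1,0.007,0.04,0,0],[1,0.008,0.046,0,0],[1,0.008,0.05,0,0],[1,0.008,0.05,0,0],[1,0.005,0.035,0,0],[1,0.002,0.015,0,0],[1,0,0,0,0]]'; python3 -m pendant '[[1,0,0,0.03,0],[1,0,0,0.035,0],[1,0,0,0.03,0],[1,0,0,0.025,0],[1,0,0,0.02,0],[1,0,0,0.01,0],[1,0,0,0.006,0],[1,0,0,0,0]]'; python3 go.py .593 -.079 .0235; python3 -m pendant '[[0,0,0,0,0],[0,0,0,0,0],[0,0,0,0,0],[-1,0,0,0,0],[-1,0,0,0,0],[-1,0,0,0,0],[-1,0,0,0,0]]' 40; python3 go.py
```

```text
clock: 23.98
tcp_pos: [0.5921, -0.0776, 0.1785]
orientation: [-0.001, 0.085, 0.996, -0.0]
wrist_force: [0.4, 0.0, -0.4]
finger_gap: 0.0853
grip_force: 0.0
clock: 24.98
tcp_pos: [0.5928, -0.0793, 0.0232]
orientation: [0.0, 0.086, 0.996, -0.0]
wrist_force: [0.2, 1.3, 0.7]
finger_gap: 0.0853
grip_force: 0.0
t 24.98 tcp [ 0.5928 -0.0793  0.0232] yaxis deg 80.13 tilt [ 0. -0. -1.] gap 0.0853 grip 0.0 F [0.2 1.3 0.7]
tool shift mm [-0.1  0.4 -0.3]
clock: 25.85
tcp_pos: [0.5927, -0.0789, 0.0232]
orientation: [-0.0, 0.086, 0.996, -0.0]
wrist_force: [0.7, -0.4, -0.5]
finger_gap: 0.0003
grip_force: 0.0
t 25.85 tcp [ 0.5927 -0.0789  0.0232] yaxis deg 80.16 tilt [-0. -0. -1.] gap 0.0003 grip 0.0 F [ 0.7 -0.4 -0.5]
```

The fingers shut on nothing. I look before moving anything.

```bash
python3 -c "
from h import *
a=snap('side','pics/p1.png');b=snap('top','pics/p1t.png')
f=lambda i,x,y:cv2.resize(i[y:y+80,x:x+100,::-1],None,fx=4,fy=4,interpolation=cv2.INTER_CUBIC)
cv2.imwrite('pics/p1c.png',np.hstack([f(a,215,165),f(b,250,150)]));print(env.finger_overhang)
print(proj('side',[[.593,-.079,.023],[.593,-.079,.006],[.593,-.079,.004]]))"
```

```text
0.017
[[254.00656299 211.49399906]
 [254.22260502 217.5605604 ]
 [254.24781475 218.26904285]]
```

View pics/p1c.png

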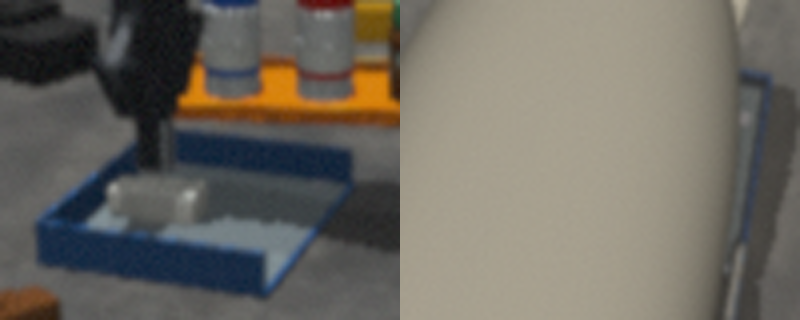

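The side view shows the plug at (254,215) with the shut fingers just beyond or above it. The jars are upright on the tray. I lift straight up with the fingers shut, then move aside to look from above.

```bash
python3 -m pendant '[[-1,0,0,-0.02,0],[-1,0,0,-0.04,0],[-1,0,0,-0.04,0],[-1,0,0,-0.04,0],[-1,0,0,-0.016,0],[-1,0,-0.05,0,0],[-1,0,-0.05,0,0],[-1,0,-0.05,0,0]]'; python3 -m pendant '[[-1,0,-0.03,0,0],[-1,0,0,0,0]]'; python3 - <<'E'
from meas import *
from go import tool
tool(None)
a=snap("side","pics/p2.png");im=np.ascontiguousarray(snap("top","pics/p2t.png")[:,:,::-1])
f=lambda i,x,y:cv2.resize(i[y:y+80,x:x+100],None,fx=4,fy=4,interpolation=cv2.INTER_CUBIC)
cv2.imwrite('pics/p2c.png',np.hstack([f(a[:,:,::-1],215,165),f(im,250,150)]))
hsv=cv2.cvtColor(im,cv2.COLOR_BGR2HSV)
for v in(165,175,185):
    m,c,a=blob(im,hsv,(0,0,v),(180,30,255),(280,160,318,205));print(v,a,c.round(2),at("top",c,.027).round(4),[np.round(x,1) for x in rect(m,"top",.029)])
E
```

```text
clock: 26.95
tcp_pos: [0.5664, -0.2276, 0.178]
orientation: [-0.001, 0.085, 0.996, 0.0]
wrist_force: [0.6, 0.0, 0.4]
finger_gap: 0.0001
grip_force: 0.0
clock: 27.2
tcp_pos: [0.561, -0.2583, 0.1777]
orientation: [-0.001, 0.088, 0.996, 0.0]
wrist_force: [0.2, 0.7, 0.4]
finger_gap: 0.0001
grip_force: 0.0
t 27.2 tcp [ 0.561  -0.2583  0.1777] yaxis deg 79.95 tilt [-0.002  0.001 -1.   ] gap 0.0001 grip 0.0 F [0.2 0.7 0.4]
165 326 [298.33 180.18] [ 0.5931 -0.0785  0.027 ] [array([593.7, -78.6]), array([28.2, 58.2]), np.float64(81.1)]
175 302 [298.49 180.  ] [ 0.5935 -0.0788  0.027 ] [array([593.7, -78.6]), array([27.6, 57.6]), np.float64(81.0)]
185 233 [298.65 179.71] [ 0.5942 -0.0792  0.027 ] [array([593.1, -79.2]), array([25.4, 54.8]), np.float64(80.4)]
```

View pics/p2c.png

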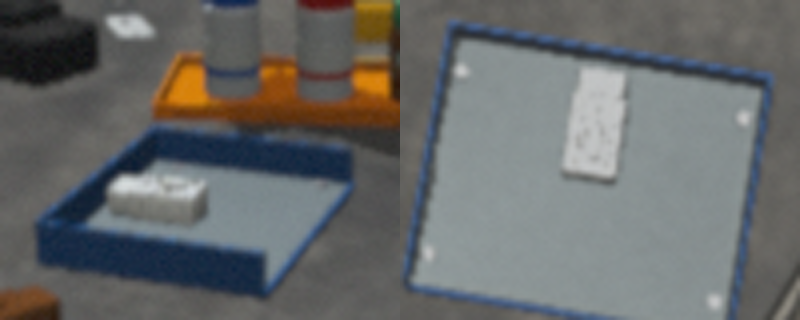

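The plug has not moved, so the fingers closed above it. The tips seem higher than the TCP reading implies. I check by projecting the expected tip into both views.

```bash
python3 - <<'E'
from h import *
a=cv2.imread("pics/p2.png");b=cv2.imread("pics/p1.png")
P=[[.561,-.2583,.178],[.561,-.2583,.161]];Q=[[.593,-.079,.023],[.593,-.079,.006]]
o=[]
for im,pts in((a,P),(b,Q)):
    pr=proj("side",pts);print(pr.round(1));x,y=(pr[1]-[50,50]).astype(int)
    c=cv2.resize(im[y:y+80,x:x+100],None,fx=4,fy=4,interpolation=cv2.INTER_CUBIC)
    for p,col in zip(pr,((0,255,255),(0,0,255))):cv2.circle(c,tuple(int(v) for v in (p-[x,y]+.5)*4),4,col,1)
    o.append(c)
cv2.imwrite("pics/chk.png",np.hstack(o))
s=env.get_state();print(np.round(s["joint_pos"],3))
E
```

```text
[[277.2 138.3]
 [277.3 144.3]]
[[254.  211.5]
 [254.2 217.6]]
[-0.558  0.411  0.081  1.243  0.    -0.385]
```

View pics/chk.png

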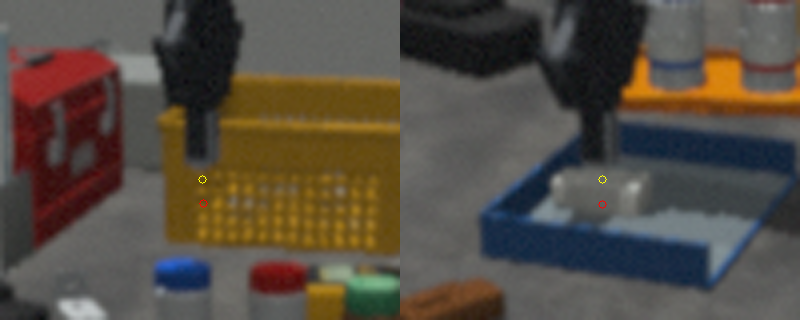

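In both views the fingertips are about 27 mm higher than the TCP reading and overhang imply (tip at row 41 of the left crop, against 51 expected). The jars were therefore held at their caps. I correct z by about 26 mm and try the plug again.

```bash
python3 -m pendant '[[1,0,0.03,0,0],[1,0,0.05,0,0],[1,0,0.05,0,0],[1,0,0.035,0,0],[1,0,0.015,0,0],[1,0,0,0,0],[1,0,0,0,0]]'; python3 -m pendant '[[1,0,0,0.04,0],[1,0,0,0.04,0],[1,0,0,0.04,0],[1,0,0,0.03,0],[1,0,0,0.02,0],[1,0,0,0.008,0],[1,0,0,0.0045,0],[1,0,0,0,0]]'; python3 go.py .593 -.079 -.003; python3 -m pendant '[[0.2,0,0,0,0],[0,0,0,0,0],[-0.2,0,0,0,0],[-1,0,0,0,0],[-1,0,0,0,0],[-1,0,0,0,0],[-1,0,0,0,0]]' 40; python3 go.py
```

```text
clock: 28.18
tcp_pos: [0.5927, -0.0796, 0.1791]
orientation: [-0.0, 0.086, 0.996, -0.0]
wrist_force: [0.5, -0.4, -0.1]
finger_gap: 0.0854
grip_force: 0.0
clock: 29.18
tcp_pos: [0.5931, -0.0794, -0.0028]
orientation: [0.0, 0.086, 0.996, -0.0]
wrist_force: [-0.7, -0.2, -1.0]
finger_gap: 0.0858
grip_force: 0.0
t 29.18 tcp [ 0.5931 -0.0794 -0.0028] yaxis deg 80.12 tilt [ 0.001 -0.    -1.   ] gap 0.0858 grip 0.0 F [-0.7 -0.2 -1. ]
tool shift mm [0.2 0.4 0.2]
clock: 30.05
tcp_pos: [0.5932, -0.079, -0.0028]
orientation: [0.001, 0.086, 0.996, -0.0]
wrist_force: [-0.4, 0.8, 6.1]
finger_gap: 0.0293
grip_force: 41.7
t 30.05 tcp [ 0.5932 -0.079  -0.0028] yaxis deg 80.16 tilt [ 0.001 -0.    -1.   ] gap 0.0293 grip 41.7 F [-0.4  0.8  6.1]
```

The plug is gripped (gap 29 mm). I lift it, carry it to the plate and turn it.

```bash
python3 -m pendant '[[-1,0,0,-0.01,0],[-1,0,0,-0.03,0],[-1,0,0,-0.04,0],[-1,0,0,-0.03,0],[-1,0.006,0.02,0,0],[-1,0.0175,0.04,0,0],[-1,0.018,0.045,0,0],[-1,0.018,0.045,0,0]]'; python3 -m pendant '[[-1,0.018,0.045,0,0],[-1,0.018,0.045,0,0],[-1,0.012,0.035,0,0],[-1,0.006,0.018,0,0],[-1,0,0,0,0]]';  python3 -m pendant '[[-1,0,0,0,-0.0735],[-1,0,0,0,-0.173],[-1,0,0,0,-0.173],[-1,0,0,0,-0.173],[-1,0,0,0,-0.173],[-1,0,0,0,-0.173],[-1,0,0,0,-0.173],[-1,0,0,0,-0.173]]';  python3 -m pendant '[[-1,0,0,0,-0.173],[-1,0,0,0,-0.103],[-1,0,0,0,0],[-1,0,0,0,0]]'; python3 go.py .531 .229 -.003
python3 -c "
from h import *
for c in('side','top'):snap(c,f'pics/q_{c}.png')"
```

```text
clock: 31.05
tcp_pos: [0.5577, 0.0812, 0.1051]
orientation: [-0.001, 0.086, 0.996, -0.0]
wrist_force: [0.7, 0.2, -0.8]
finger_gap: 0.0288
grip_force: 41.0
clock: 31.68
tcp_pos: [0.53, 0.2301, 0.1058]
orientation: [-0.001, 0.085, 0.996, -0.0]
wrist_force: [0.4, -0.5, -0.8]
finger_gap: 0.0292
grip_force: 41.0
clock: 32.67
tcp_pos: [0.5312, 0.2274, 0.1062]
orientation: [-0.001, -0.53, 0.848, -0.0]
wrist_force: [-0.8, 0.3, -0.0]
finger_gap: 0.0288
grip_force: 41.0
clock: 33.17
tcp_pos: [0.5311, 0.2283, 0.1065]
orientation: [-0.0, -0.639, 0.769, -0.0]
wrist_force: [0.1, 0.4, -1.1]
finger_gap: 0.0289
grip_force: 41.0
t 33.17 tcp [0.5311 0.2283 0.1065] yaxis deg 169.4 tilt [-0. -0. -1.] gap 0.0289 grip 41.0 F [ 0.1  0.4 -1.1]
tool shift mm [ -0.7   0.2 109.5]
```

```bash
python3 -m pendant '[[-1,-0.0005,0,0.03,0],[-1,0,0,0.035,0],[-1,0,0,0.02,0],[-1,0,0,0.012,0],[-1,0,0,0.006,0],[-1,0,0,0.003,0],[-1,0,0,0,0],[-1,0,0,0,0]]'; python3 go.py; python3 -c "
from h import *
a=snap('side','pics/q1.png');cv2.imwrite('pics/q1c.png',cv2.resize(a[220:330,190:310,::-1],None,fx=5,fy=5,interpolation=cv2.INTER_CUBIC))"
```

```text
clock: 34.28
tcp_pos: [0.5317, 0.2298, 0.0013]
orientation: [0.001, -0.64, 0.768, -0.0]
wrist_force: [0.4, -0.4, 0.2]
finger_gap: 0.029
grip_force: 41.1
t 34.27 tcp [0.5317 0.2298 0.0013] yaxis deg 169.56 tilt [ 0.001  0.    -1.   ] gap 0.029 grip 41.1 F [ 0.4 -0.4  0.2]
```

View pics/q1c.png

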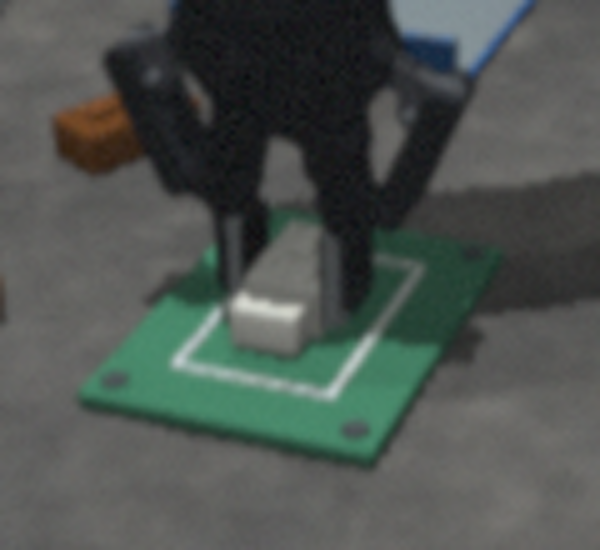

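The plug sits inside the outline (image about (244,285)) and is roughly centred. I release it, rise and check from above.

```bash
python3 -m pendant '[[-1,0,0,0.0008,0],[-1,0,0,0,0],[-0.1,0,0,0,0],[0.1,0,0,0,0],[0.4,0,0,0,0],[1,0,0,0,0],[1,0,0,0,0],[1,0,0,0,0]]'; python3 -m pendant '[[1,0,0,-0.02,0],[1,0,0,-0.04,0],[1,0,0,-0.05,0],[1,0,0,-0.0668,0],[1,0,0,0,0.1],[1,0,0,0,0.173],[1,0,0,0,0.173],[1,0,0,0,0.173]]'; python3 -m pendant '[[1,0,0,0,0.173],[1,0,0,0,0.173],[1,0,0,0,0.173],[1,0,0,0,0.173],[1,0,0,0,0.173],[1,0,0,0,0.0765],[1,0,0,0,0]]'; python3 -m pendant '[[1,0,-0.05,0,0],[1,0,-0.06,0,0],[1,0,-0.06,0,0],[1,0,-0.06,0,0],[1,0,-0.06,0,0],[1,0,-0.06,0,0],[1,0,-0.06,0,0],[1,0,0,0,0]]'; python3 - <<'E'
from meas import *
from go import tool
tool(None)
im=np.ascontiguousarray(snap("top","pics/top3.png")[:,:,::-1]);hsv=cv2.cvtColor(im,cv2.COLOR_BGR2HSV)
for v in(150,165,175):
    m,c,a=blob(im,hsv,(0,0,v),(180,30,255),(150,200,170,222));print(v,a,c.round(2),at("top",c,.031).round(4),[np.round(x,1) for x in rect(m,"top",.033)])
m,c,a=blob(im,hsv,(50,60,40),(85,255,255),(115,175,205,250));print("plate",a,rect(m,"top",.008))
cv2.imwrite("pics/q2.png",np.hstack([cv2.resize(im[175:250,115:205],None,fx=4.4,fy=4.4,interpolation=cv2.INTER_CUBIC),cv2.resize(im[150:285,375:465],None,fx=330/135,fy=330/135)]))
E
```

```text
clock: 35.33
tcp_pos: [0.5311, 0.2297, -0.0002]
orientation: [-0.0, -0.64, 0.768, -0.0]
wrist_force: [0.7, -0.2, -0.0]
finger_gap: 0.085
grip_force: 0.0
clock: 36.33
tcp_pos: [0.531, 0.2297, 0.1724]
orientation: [-0.0, -0.373, 0.928, -0.0]
wrist_force: [0.2, -0.3, -0.1]
finger_gap: 0.0853
grip_force: 0.0
clock: 37.2
tcp_pos: [0.531, 0.2297, 0.1723]
orientation: [-0.0, 0.085, 0.996, -0.0]
wrist_force: [0.2, -0.5, 1.0]
finger_gap: 0.0856
grip_force: 0.0
clock: 38.2
tcp_pos: [0.4605, -0.1782, 0.1725]
orientation: [0.0, 0.088, 0.996, -0.001]
wrist_force: [-0.2, 0.5, -0.2]
finger_gap: 0.0855
grip_force: 0.0
t 38.2 tcp [ 0.4605 -0.1782  0.1725] yaxis deg 79.85 tilt [ 0.001 -0.001 -1.   ] gap 0.0855 grip 0.0 F [-0.2  0.5 -0.2]
150 269 [159.58 208.63] [0.5326 0.2242 0.031 ] [array([532.4, 223.8]), array([46.1, 29.3]), np.float64(81.2)]
165 261 [159.49 208.56] [0.5327 0.2244 0.031 ] [array([532.7, 223.7]), array([46.1, 28.7]), np.float64(81.2)]
175 245 [159.51 208.55] [0.5328 0.2243 0.031 ] [array([532.3, 223.8]), array([46.1, 27.8]), np.float64(81.2)]
plate 1786 ((530.8030395507812, 228.54916381835938), (140.1327667236328, 109.83162689208984), 79.79740905761719)
```

View pics/q2.png

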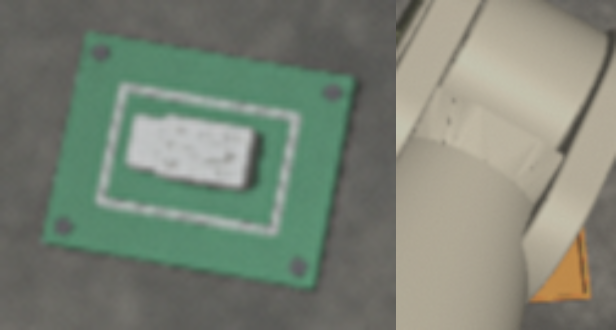

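```bash
python3 - <<'E'
from meas import *
im=cv2.imread("pics/top3.png");hsv=cv2.cvtColor(im,cv2.COLOR_BGR2HSV)
for v in(150,165,175):
    m,c,a=blob(im,hsv,(0,0,v),(180,40,255),(141,198,177,222));print(v,a,c.round(2),at("top",c,.031).round(4),[np.round(x,1) for x in rect(m,"top",.032)])
m,c,a=blob(im,hsv,(0,0,130),(180,70,255),(125,185,195,235));print("any",a,[np.round(x,1) for x in rect(m,"top",.008)])
E
```

```text
150 353 [157.66 208.2 ] [0.5336 0.2284 0.031 ] [array([533.6, 229. ]), array([58.8, 29.6]), np.float64(80.6)]
165 336 [157.56 208.22] [0.5336 0.2286 0.031 ] [array([533.5, 229.1]), array([57.9, 28.7]), np.float64(79.8)]
175 311 [157.58 208.24] [0.5335 0.2286 0.031 ] [array([533.4, 229. ]), array([57.1, 27.7]), np.float64(80.6)]
any 427 [array([531.6, 229.3]), array([96.2, 66.2]), np.float64(79.4)]
```

The plug lies centred to about 2 mm and aligned within a degree. Before returning the jars I check the commanded position with settled readings.

```bash
for i in 1 2 3 4; do python3 -m pendant '[[1,0,0,0,0]]' | sed -n 2,3p; done; python3 go.py .591 -.338 .179
```

```text
tcp_pos: [0.4609, -0.1734, 0.1723]
orientation: [-0.0, 0.085, 0.996, 0.0]
tcp_pos: [0.4612, -0.1728, 0.1724]
orientation: [-0.0, 0.084, 0.996, 0.0]
tcp_pos: [0.4613, -0.173, 0.1724]
orientation: [-0.0, 0.085, 0.996, -0.0]
tcp_pos: [0.4612, -0.1735, 0.1724]
orientation: [0.0, 0.085, 0.996, -0.0]
t 38.75 tcp [ 0.4612 -0.1735  0.1724] yaxis deg 80.25 tilt [ 0. -0. -1.] gap 0.0853 grip 0.0 F [-0.2 -0.1 -0.1]
tool shift mm [-155.8 -140.2   -6.6]
```

Dead reckoning matches the readings: book position (0.0485, -0.1145), and z only clipped by 4 mm. Blue jar back first, gripped 20 mm lower this time.

```bash
python3 -m pendant '[[1,-0.0155,-0.0145,0,0],[1,-0.03,-0.027,0,0],[1,-0.03,-0.027,0,0],[1,-0.03,-0.027,0,0],[1,-0.03,-0.027,0,0],[1,-0.02,-0.017,0,0],[1,0,0,0,0],[1,0,0,0,0]]'; python3 go.py .591 -.338 .179; python3 -m pendant '[[1,0,0,0.03,0],[1,0,0,0.035,0],[1,0,0,0.03,0],[1,0,0,0.02,0],[1,0,0,0.01,0],[1,0,0,0.007,0],[1,0,0,0,0]]'; python3 -m pendant '[[-1,0,0,0,0],[-1,0,0,0,0],[-1,0,0,0,0],[-1,0,0,0,0],[-1,0,0,0,0],[-1,0,0,0,0],[-1,0,0,0,0]]' 40; python3 go.py
```

```text
clock: 39.75
tcp_pos: [0.5899, -0.3373, 0.172]
orientation: [-0.001, 0.086, 0.996, 0.0]
wrist_force: [-0.3, -0.3, 0.7]
finger_gap: 0.085
grip_force: 0.0
t 39.75 tcp [ 0.5899 -0.3373  0.172 ] yaxis deg 80.19 tilt [-0.001  0.001 -1.   ] gap 0.085 grip 0.0 F [-0.3 -0.3  0.7]
tool shift mm [-1.2 -0.4 -7. ]
clock: 40.62
tcp_pos: [0.5904, -0.3381, 0.0408]
orientation: [0.0, 0.086, 0.996, -0.0]
wrist_force: [-0.0, 0.1, -0.8]
finger_gap: 0.0857
grip_force: 0.0
clock: 41.5
tcp_pos: [0.5909, -0.3386, 0.0412]
orientation: [0.001, 0.086, 0.996, -0.0]
wrist_force: [-0.4, 1.3, 5.3]
finger_gap: 0.0454
grip_force: 41.1
t 41.5 tcp [ 0.5909 -0.3386  0.0412] yaxis deg 80.16 tilt [ 0.001 -0.001 -1.   ] gap 0.0454 grip 41.1 F [-0.4  1.3  5.3]
```

```bash
python3 -m pendant '[[-1,0,0,-0.02,0],[-1,0,0,-0.045,0],[-1,0,0,-0.05,0],[-1,0,0,-0.025,0],[-1,0.002,0.019,0,0],[-1,0.008,0.04,0,0],[-1,0.008,0.045,0,0],[-1,0.008,0.045,0,0]]'; python3 -m pendant '[[-1,0.008,0.045,0,0],[-1,0.008,0.045,0,0],[-1,0.008,0.04,0,0],[-1,0.003,0.02,0,0],[-1,0,0,0,0],[-1,0,0,0,0],[-1,0,0,0,0]]'; python3 go.py .589 -.0345 .041;  python3 -m pendant '[[-1,0,0,0.03,0],[-1,0,0,0.045,0],[-1,0,0,0.04,0],[-1,0,0,0.015,0],[-1,0,0,0.006,0],[-1,0,0,0.0035,0],[-1,0,0,0,0],[-1,0,0,0,0]]'; python3 go.py; python3 -m pendant '[[0.3,0,0,0,0],[1,0,0,0,0],[1,0,0,0,0],[1,0,0,0,0],[1,0,0,0,0],[1,0,0,0,0]]';  python3 -m pendant '[[1,0,0,-0.02,0],[1,0,0,-0.045,0],[1,0,0,-0.05,0],[1,0,0,-0.0245,0],[1,0,0,0,0]]'
```

```text
clock: 42.5
tcp_pos: [0.5885, -0.1839, 0.1774]
orientation: [-0.002, 0.086, 0.996, 0.001]
wrist_force: [1.0, -0.2, -1.2]
finger_gap: 0.0451
grip_force: 41.2
clock: 43.38
tcp_pos: [0.5893, -0.0359, 0.18]
orientation: [-0.0, 0.087, 0.996, -0.0]
wrist_force: [-0.2, -0.1, -1.7]
finger_gap: 0.0452
grip_force: 41.3
t 43.38 tcp [ 0.5893 -0.0359  0.18  ] yaxis deg 80.06 tilt [-0. -0. -1.] gap 0.0452 grip 41.3 F [-0.2 -0.1 -1.7]
tool shift mm [  0.5   1.3 139. ]
clock: 44.38
tcp_pos: [0.5901, -0.0348, 0.042]
orientation: [0.001, 0.086, 0.996, -0.0]
wrist_force: [-0.1, 0.8, -1.4]
finger_gap: 0.0455
grip_force: 41.3
t 44.38 tcp [ 0.5901 -0.0348  0.042 ] yaxis deg 80.16 tilt [ 0.002 -0.001 -1.   ] gap 0.0455 grip 41.3 F [-0.1  0.8 -1.4]
clock: 45.12
tcp_pos: [0.5892, -0.0346, 0.0408]
orientation: [-0.0, 0.086, 0.996, -0.0]
wrist_force: [0.2, -0.6, -0.0]
finger_gap: 0.0853
grip_force: 0.0
clock: 45.75
tcp_pos: [0.5909, -0.035, 0.1829]
orientation: [0.003, 0.086, 0.996, -0.0]
wrist_force: [0.4, -0.9, -0.1]
finger_gap: 0.0854
grip_force: 0.0
```

```bash
python3 -m pendant '[[1,0.002,-0.025,0,0],[1,0.004,-0.05,0,0],[1,0.004,-0.055,0,0],[1,0.004,-0.055,0,0],[1,0.004,-0.055,0,0],[1,0.002,-0.05,0,0],[1,0,-0.025,0,0],[1,0,0,0,0]]'; python3 -m pendant '[[1,0,0,0,0]]'; python3 go.py .5162 -.3415 .041
cat > cmp.py <<'E'
from meas import *
def caps(im):
    hsv=cv2.cvtColor(im,cv2.COLOR_BGR2HSV);hs=hsv.copy();hs[...,0]=(hs[...,0].astype(int)+90)%180;o={}
    for n,h,lo,hi,box,z in(("blue",hsv,(105,150,60),(125,255,255),(262,155,295,196),.094),("red",hs,(80,120,60),(100,255,255),(300,160,340,205),.094),("green",hsv,(45,50,60),(85,255,255),(280,185,310,222),.084)):
        r=blob(im,h,lo,hi,box)
        if r: o[n]=(at("top",r[1],z)[:2],r[2])
    return o
snap("top","pics/now.png");A=caps(cv2.imread("pics/top0.png"));B=caps(cv2.imread("pics/now.png"))
yt=np.array([.17,.985]);xt=np.array([-.985,.17])
for n in B: d=(A[n][0]-B[n][0])*1000;print(n,A[n][1],B[n][1],"fix tool mm",round(d@xt,1),round(d@yt,1))
E
python3 cmp.py
```

```text
clock: 46.75
tcp_pos: [0.5149, -0.3426, 0.1788]
orientation: [-0.001, 0.087, 0.996, 0.001]
wrist_force: [-0.3, 0.7, -0.2]
finger_gap: 0.0854
grip_force: 0.0
clock: 46.88
tcp_pos: [0.5157, -0.3403, 0.1797]
orientation: [-0.001, 0.085, 0.996, 0.001]
wrist_force: [0.0, 0.3, 0.7]
finger_gap: 0.0858
grip_force: 0.0
t 46.88 tcp [ 0.5157 -0.3403  0.1797] yaxis deg 80.21 tilt [-0.001  0.001 -1.   ] gap 0.0858 grip 0.0 F [0.  0.3 0.7]
tool shift mm [ -0.9  -1.3 138.6]
blue 278 298 fix tool mm 0.1 -0.2
```

The blue jar is back within 0.2 mm of where it stood. Red next.

```bash
python3 -m pendant '[[1,0,0,0.03,0],[1,0,0,0.04,0],[1,0,0,0.035,0],[1,0,0,0.02,0],[1,0,0,0.01,0],[1,0,0,0.005,0],[1,0,0,0,0]]'; python3 -m pendant '[[-1,0,0,0,0],[-1,0,0,0,0],[-1,0,0,0,0],[-1,0,0,0,0],[-1,0,0,0,0],[-1,0,0,0,0],[-1,0,0,0,0]]' 40; python3 -m pendant '[[-1,0,0,-0.02,0],[-1,0,0,-0.045,0],[-1,0,0,-0.05,0],[-1,0,0,-0.025,0],[-1,0,0.01,0,0],[-1,-0.002,0.024,0,0],[-1,-0.004,0.04,0,0],[-1,-0.004,0.045,0,0]]'; python3 -m pendant '[[-1,-0.004,0.045,0,0],[-1,-0.004,0.04,0,0],[-1,-0.002,0.02,0,0],[-1,0,0,0,0],[-1,0,0,0,0],[-1,0,0,0,0]]'; python3 go.py .5735 -.1245 .041
```

```text
clock: 47.8
tcp_pos: [0.5162, -0.3415, 0.041]
orientation: [0.0, 0.085, 0.996, -0.0]
wrist_force: [-0.0, -1.2, 0.8]
finger_gap: 0.0851
grip_force: 0.0
clock: 48.68
tcp_pos: [0.5162, -0.3421, 0.0412]
orientation: [0.001, 0.086, 0.996, -0.001]
wrist_force: [-0.0, -1.2, 5.6]
finger_gap: 0.0449
grip_force: 41.1
clock: 49.68
tcp_pos: [0.5449, -0.223, 0.1778]
orientation: [-0.002, 0.086, 0.996, 0.001]
wrist_force: [0.9, 0.2, -1.3]
finger_gap: 0.0448
grip_force: 41.1
clock: 50.42
tcp_pos: [0.5734, -0.1253, 0.1801]
orientation: [-0.0, 0.087, 0.996, -0.0]
wrist_force: [0.9, -0.2, -0.8]
finger_gap: 0.045
grip_force: 41.1
t 50.42 tcp [ 0.5734 -0.1253  0.1801] yaxis deg 80.06 tilt [-0. -0. -1.] gap 0.045 grip 41.1 F [ 0.9 -0.2 -0.8]
tool shift mm [ -0.    0.9 139.1]
```

```bash
python3 -m pendant '[[-1,0,0,0.03,0],[-1,0,0,0.045,0],[-1,0,0,0.04,0],[-1,0,0,0.015,0],[-1,0,0,0.006,0],[-1,0,0,0.0035,0],[-1,0,0,0,0],[-1,0,0,0,0]]'; python3 -m pendant '[[0.3,0,0,0,0],[1,0,0,0,0],[1,0,0,0,0],[1,0,0,0,0],[1,0,0,0,0],[1,0,0,0,0]]';  python3 -m pendant '[[1,0,0,-0.02,0],[1,0,0,-0.045,0],[1,0,0,-0.05,0],[1,0,0,-0.0245,0],[1,0,0,0,0]]'; python3 -m pendant '[[1,0.010,-0.022,0,0],[1,0.018,-0.045,0,0],[1,0.019,-0.05,0,0],[1,0.019,-0.05,0,0],[1,0.019,-0.045,0,0],[1,0.010,-0.03,0,0],[1,0,0,0,0],[1,0,0,0,0]]'; python3 go.py .4395 -.3462 .041; python3 cmp.py
```

```text
clock: 51.42
tcp_pos: [0.5745, -0.1245, 0.042]
orientation: [0.001, 0.086, 0.996, -0.0]
wrist_force: [-0.1, -0.7, -1.4]
finger_gap: 0.0447
grip_force: 41.1
clock: 52.18
tcp_pos: [0.5737, -0.1243, 0.0408]
orientation: [-0.0, 0.086, 0.996, -0.0]
wrist_force: [-0.7, -0.0, 0.3]
finger_gap: 0.085
grip_force: 0.0
clock: 52.8
tcp_pos: [0.5753, -0.1248, 0.1829]
orientation: [0.002, 0.086, 0.996, -0.001]
wrist_force: [-0.2, -0.3, -0.8]
finger_gap: 0.0855
grip_force: 0.0
clock: 53.8
tcp_pos: [0.4384, -0.3456, 0.1792]
orientation: [-0.001, 0.086, 0.996, 0.001]
wrist_force: [-0.1, 0.8, -0.4]
finger_gap: 0.0854
grip_force: 0.0
t 53.8 tcp [ 0.4384 -0.3456  0.1792] yaxis deg 80.15 tilt [-0.001  0.002 -1.   ] gap 0.0854 grip 0.0 F [-0.1  0.8 -0.4]
tool shift mm [ -1.4  -0.6 138.2]
blue 278 293 fix tool mm 0.1 -0.3
red 346 345 fix tool mm 0.8 -0.3
```

```bash
python3 -m pendant '[[1,0,0,0.03,0],[1,0,0,0.04,0],[1,0,0,0.035,0],[1,0,0,0.02,0],[1,0,0,0.01,0],[1,0,0,0.005,0],[1,0,0,0,0]]'; python3 -m pendant '[[-1,0,0,0,0],[-1,0,0,0,0],[-1,0,0,0,0],[-1,0,0,0,0],[-1,0,0,0,0],[-1,0,0,0,0],[-1,0,0,0,0]]' 40; python3 -m pendant '[[-1,0,0,-0.02,0],[-1,0,0,-0.045,0],[-1,0,0,-0.05,0],[-1,0,0,-0.025,0],[-1,-0.003,0.018,0,0],[-1,-0.005,0.03,0,0],[-1,-0.006,0.045,0,0],[-1,-0.006,0.045,0,0]]'; python3 -m pendant '[[-1,-0.006,0.045,0,0],[-1,-0.006,0.045,0,0],[-1,-0.006,0.04,0,0],[-1,-0.003,0.02,0,0],[-1,0,0,0,0],[-1,0,0,0,0],[-1,0,0,0,0]]'; python3 go.py .529 -.0685 .041; python3 -m pendant '[[-1,0,0,0.03,0],[-1,0,0,0.045,0],[-1,0,0,0.04,0],[-1,0,0,0.015,0],[-1,0,0,0.006,0],[-1,0,0,0.0035,0],[-1,0,0,0,0],[-1,0,0,0,0]]'; python3 -m pendant '[[0.3,0,0,0,0],[1,0,0,0,0],[1,0,0,0,0],[1,0,0,0,0],[1,0,0,0,0],[1,0,0,0,0]]';  python3 -m pendant '[[1,0,0,-0.02,0],[1,0,0,-0.045,0],[1,0,0,-0.05,0],[1,0,0,-0.0245,0],[1,0,0,0,0]]'; python3 -m pendant '[[1,0.006,-0.025,0,0],[1,0.006,-0.045,0,0],[1,0.006,-0.05,0,0],[1,0.006,-0.05,0,0],[1,0.006,-0.05,0,0],[1,0.006,-0.05,0,0],[1,0.005,-0.018,0,0],[1,0,0,0,0]]'; python3 cmp.py; python3 go.py; python3 -c "
import cv2
a=cv2.imread('pics/now.png');cv2.imwrite('pics/nowc.png',cv2.resize(a[140:310,110:370],None,fx=3,fy=3,interpolation=cv2.INTER_CUBIC))"
```

```text
clock: 54.72
tcp_pos: [0.4392, -0.3465, 0.0408]
orientation: [0.0, 0.086, 0.996, -0.0]
wrist_force: [0.2, 0.2, 0.8]
finger_gap: 0.0858
grip_force: 0.0
clock: 55.6
tcp_pos: [0.4391, -0.3468, 0.0412]
orientation: [0.001, 0.086, 0.996, -0.0]
wrist_force: [-1.1, 1.6, 4.9]
finger_gap: 0.0456
grip_force: 40.5
clock: 56.6
tcp_pos: [0.4813, -0.2113, 0.1782]
orientation: [-0.001, 0.086, 0.996, 0.001]
wrist_force: [0.6, -0.2, -0.6]
finger_gap: 0.0453
grip_force: 41.2
clock: 57.48
tcp_pos: [0.5279, -0.0703, 0.1799]
orientation: [-0.0, 0.086, 0.996, -0.0]
wrist_force: [-0.7, 0.3, -0.4]
finger_gap: 0.0456
grip_force: 41.2
t 57.48 tcp [ 0.5279 -0.0703  0.1799] yaxis deg 80.09 tilt [-0.001  0.    -1.   ] gap 0.0456 grip 41.2 F [-0.7  0.3 -0.4]
tool shift mm [ -0.9   2.  138.9]
clock: 58.48
tcp_pos: [0.5291, -0.0699, 0.0419]
orientation: [0.001, 0.086, 0.996, -0.0]
wrist_force: [-0.8, 1.0, -0.8]
finger_gap: 0.0454
grip_force: 41.2
clock: 59.22
tcp_pos: [0.5283, -0.0698, 0.0408]
orientation: [-0.0, 0.086, 0.996, -0.0]
wrist_force: [-0.1, 0.2, -0.5]
finger_gap: 0.0857
grip_force: 0.0
clock: 59.85
tcp_pos: [0.5299, -0.0702, 0.1827]
orientation: [0.002, 0.086, 0.996, -0.0]
wrist_force: [0.1, 0.8, -1.1]
finger_gap: 0.0851
grip_force: 0.0
clock: 60.85
tcp_pos: [0.4377, -0.3467, 0.179]
orientation: [-0.001, 0.087, 0.996, 0.001]
wrist_force: [1.1, 0.1, -0.4]
finger_gap: 0.0854
grip_force: 0.0
blue 278 297 fix tool mm -0.4 -0.2
red 346 344 fix tool mm 0.9 -0.2
green 379 381 fix tool mm 0.4 0.9
t 60.9 tcp [ 0.4382 -0.3457  0.1793] yaxis deg 80.11 tilt [-0.001  0.002 -1.   ] gap 0.0852 grip 0.0 F [-0.5 -0.4 -0.5]
```

View pics/nowc.png

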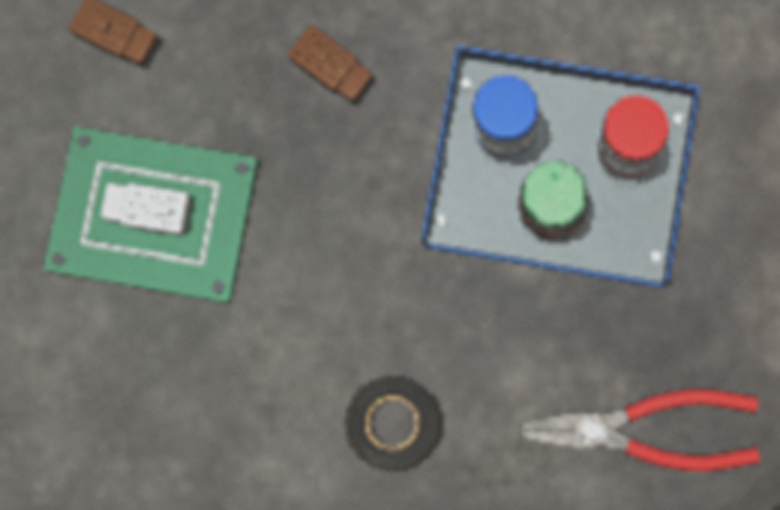

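All three jars stand within 1 mm of their starting places, upright. The plug is inside the outline, and the tape roll and pliers have not moved. The gripper is clear of everything, so I hand in.

```bash
python3 -c "
from workcell import env
print(env.hand_in())"
```

```text
the job is handed in; nothing more can be done
None
```

The job is handed in at about 61 s: the plug lies lengthwise in the white outline, about 2 mm off its middle, and all three jars stand upright within 1 mm of where they started, with the tape roll and pliers left alone.

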